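# Carry the glued model cabin floor into the press and hold it clamped

### The job

Slide the spatula under the freshly glued cabin floor on the wooden rack, lift it off without your fingers touching it, and lay it centred and square on the bed of the gluing press. Draw the spatula out and stand it back on the open bench with its blade flat, then push the press knob down 40 mm with the fingers so that the sprung foot clamps the floor. Finish while still holding the knob down there, and leave the two paint jars and the finished cabin model alone.

Things in the scene. Friction and masses are not known exactly. Their poses are not given: they have to be found in the camera images.
- panel: Glued cabin floor: flat olive plastic plate 100 (its x) by 110 (its y) by 5 mm, about 80 g, with two 3 mm ribs along its long edges. Origin at the centre of its underside. Starts across both rack rails, centred and square within about 10 mm and 4 degrees, underside at z = 26 mm. Fingers must not touch it.
- rack: Fixed wooden rack, origin at the centre of its underside. Base plate 100 (x) by 110 (y) by 5 mm with two rails 16 mm wide, 110 mm long along y, from x = -48 to -32 and 32 to 48 mm, tops at z = 26 mm. The slot between them, 64 mm wide, z = 5 to 26 mm, is open at both y ends; the spatula blade best enters from the +y end.
- spatula: Loose steel spatula with upright wooden handle, 120 g, blade flat on the bench. Origin under the handle's axis at the blade's underside. Blade 40 mm wide, 3 mm thick, along its own x from -25 mm to the tip at +170 mm. Handle at the origin: 18 mm along x, 26 mm across (y), top 95 mm above the underside. Gripping the faces 18 mm apart (closing along the blade) resists tipping best.
- press: Fixed grey gluing press, origin at the centre of its underside. Base 190 (x) by 110 (y) by 30 mm; two rails like the rack's, tops at z = 52 mm, leave a slot 64 mm wide, z = 30 to 52 mm, open at both y ends. Posts of 14 mm diameter at x = -78 and 78 mm, y = 0, carry a crossbar 26 mm deep (y) from z = 106 to 120 mm. Loaded along y under the raised foot, best from the +y end.
- bed (a point): Centre of the press bed, at the height of the rail tops (52 mm above the bench), directly under the knob; axes as the press's. The cabin floor belongs with its origin here and its y along the press's y (either way round).
- foot: Rubber clamping foot of the press, 50 by 50 by 8 mm, hung under the plunger. Origin at the centre of its underside, 92 mm above the bench when the knob is up. It meets the 5 mm cabin floor on the bed at 35 mm of knob travel; after that it stays and a spring of 600 N/m in it compresses.
- plunger (a joint): Downward travel of the press knob in m: 0 = up, end stop at 0.050. A return spring pushes it up (about 3 N at the top plus 150 N/m), so that holding it at 0.040 on the cabin floor takes about 12 N; it springs back when let go.
- knob_top (a point): Centre of the flat top of the press knob, a black disc of 42 mm diameter and 14 mm height; 188 mm above the bench when up, moving straight down when pressed.
- jar_near: Bystander: small paint jar with black cap, 36 mm diameter, 48 mm tall, loose, nearest the robot. Origin at the centre of its underside.
- jar_far: Bystander: small paint jar with white cap, 36 mm diameter, 48 mm tall, loose, beyond the rack. Origin at the centre of its underside.
- cabin: Bystander: finished model cabin with seats, 72 by 130 by 52 mm tall, loose, beyond the rack and the press. Origin at the centre of its underside.

How it is judged (in metres and radians):
On the way, in this order (a step that is already met when the one before it is completed fails the run):
1. the cabin floor is lifted clear of the rack, carried by the spatula alone (height (world z) of panel above 0.032 m and contact force between spatula and panel above 0.2 N and contact force between panel and rack below 0.05 N and contact force between panel and press below 0.05 N), for 0.2 s.
2. the cabin floor lies centred and square on the press bed and the spatula no longer touches it (x of panel in the frame of bed between -0.012 and 0.012 m and y of panel in the frame of bed between -0.014 and 0.014 m and z of panel in the frame of bed between -0.003 and 0.003 m and angle between the y axis of panel and the y axis of bed, either way round below 0.12 rad and angle between panel's own z axis and vertical below 0.06 rad and contact force between spatula and panel below 0.05 N), for 0.2 s.
At the end, for the whole second after the job is handed in: Fingers still push the knob (over 3 N), steady at 36-44 mm travel, foot clamping the floor, which lies flat on the bed within 12 mm (x), 14 mm (y) and 0.12 rad of centred and square; the spatula stands released, blade flat on the bench, touching neither floor, press nor rack (all of step 2 and contact force between foot and panel above 0.3 N and value of joint plunger between 0.036 and 0.044 m and velocity of joint plunger between -0.01 and 0.01 m/s and contact force between the fingers and press above 3 N and height (world z) of spatula below 0.006 m and angle between spatula's own z axis and vertical below 0.06 rad and linear speed of spatula below 0.02 m/s and contact force between the fingers and spatula below 0.05 N and contact force between spatula and press below 0.05 N and contact force between spatula and rack below 0.05 N); the arm keeps its last pose, push and grip.
It fails at once if the fingers or arm touch the glued cabin floor (contact force between any of the fingers, the arm and panel above 0.3 N).
It fails at once if the near jar is disturbed (moved over 20 mm) (distance of jar_near from where it was at the start of the episode above 0.02 m).
It fails at once if the far jar is disturbed (moved over 20 mm) (distance of jar_far from where it was at the start of the episode above 0.02 m).
It fails at once if the finished cabin is disturbed (moved over 20 mm) (distance of cabin from where it was at the start of the episode above 0.02 m).
It also fails if it takes over 72 s, if anything falls off the work surface, if the arm or the gripper's body presses on something with over 40 N, if the wrist force passes 120 N, or if a joint passes its speed limit or range.

### The arm

A 6-joint arm with a two-finger parallel gripper is mounted at the origin on the work surface. World frame = base frame: x ahead of the robot, y to its left, z up, the work surface at z = 0. Lengths are in m, angles in degrees, forces in N, time in s.
With the tool pointing down it reaches from about 0.4 to 0.825 m from the base axis. Payload 7 kg.
Tool frame: the origin (TCP) lies between the finger pads; the fingertips stand 25 mm ahead of it and the grasp point (between the pads) lies 6 mm ahead of it; z points along the fingers, y is the line along which they close (so a half turn about z gives the same grasp; the last joint's range is limited). The gripper opens to 88 mm and grips with 3 to 60 N. Pads are 19 mm wide; open, the fingers measure 130 mm over their backs; the gripper's body (78 mm by 193 mm) begins 47 mm behind the grasp point.
Start: joints at [83.6, 20.546, 0.682, 0, -70.136, -16.507], TCP at [0.263, 0.622, 0.252] pointing down, gripper open.
Joint ranges: [-176.03, 176.03], [-82.01, 121.73], [-58.28, 71.71], [-173.87, 95.51], [-174.79, -0.11], [-173.66, 173.66]. Speed limits (degrees/s): [136.94, 136.94, 172.46, 180, 180, 180].

### API

Orientations are given as [roll, pitch, yaw] about the fixed x, y, z axes, in that order (R = Rz(yaw) Ry(pitch) Rx(roll)).
In Python, from plant import ctrl, vision, get_obs gives the robot as it stands (ctrl), with the cameras (vision) and the readings as plain functions.
- The arm moves only by the tool drive_effector, called by a JSON object that holds its "method" and its "body", one argument or row to a line. Schema: {"type":"object","properties":{"deltas":{"type":"array","items":{"type":"array","items":{"type":"array","items":{"type":"number"},"minItems":5,"maxItems":5},"minItems":1,"maxItems":8},"minItems":1,"maxItems":1},"only":{"type":"string"},"quiet":{"type":"boolean"},"lines":{"type":"string"}},"required":["deltas"],"additionalProperties":false}. deltas is a list that holds a single list of rows (three levels of brackets), with 1 to 8 rows, each of 5 numbers: dx, dy, dz in parts of the range, where 1.0 means 80 cm, then a turn about the tool's z in shares of 360 degrees (1.0 is 360 degrees), then the finger opening in m; each row is the pose to reach, as a shift and turn from the pose commanded when the call began, along the tool's axes at that moment; what a row does not reach only later rows make up. A row lasts 1/8 s, in which the tool goes at most 0.0625 m and 10.7 degrees, less where a joint would pass 70% of its speed; a pose out of reach is approached as far as the arm can. The fingers move at their own pace and stop on an object; the grip force is fixed at half the most. Time passes only in rows, so rows that do not move let the fingers close. The tool returns the time, the measured TCP pose, the force, the opening and the grip force at its end. only (a regular expression) keeps the lines of the reply that match it, lines (a string "A,B") keeps lines A to B, and quiet returns only ok. Input that does not fit is refused with a message, and nothing moves.
- get_obs(): the state, without advancing time (a new reading comes with each control period).
- vision.snapshot(name): name is "side" or "top" or "wrist"; returns a dict with "frame" (420x560x3 uint8, red, green, blue), "z_map" (420x560 float32, m along the optical axis (not along the pixel's ray), 0 where there is no reading), "fovy" (degrees; the focal length in pixels is half the picture's height over the tangent of half this angle, whatever the lens; pixels are square), "cx", "cy" (the principal point, pixels), "R" (3x3) and "t" (3): a world point X has camera coordinates R X + t; the wrist camera has in their place "T_tool_cam" (4x4, takes a point from camera to tool coordinates, whose origin is the TCP and whose axes are the flange's). Camera axes: x right, y down, z forward; pixel columns grow to the right and rows downward; lengths in m; the calibration is good to about 2 mm. A picture is of the moment at which its call begins: read the wrist's pose just before it.
- ctrl.close_job(): hands the job in; it is judged then, once.
The state is a dict: "clock": time; "joint_pos": joint angles; "qvel": joint speeds; "tau": joint torques, N m; "tool_pos": TCP position; "orientation": TCP orientation; "force": force on the tool from outside, world axes, zero at the start; "moment": the same for the moment, N m; "opening": finger opening in m; "gripper_force": force on a finger pad.
Only numpy, scipy, OpenCV 4.12 (cv2) and the standard library are available. Lean on these libraries where they do the work, as an engineer would, in place of code of your own. Each camera call takes 0.05 s, during which the arm holds its last target. There are 200 camera calls.

## Working session

There is one attempt and no reset: what is moved stays moved. The work goes in short steps, Python scripts to look and compute and a tool call to move; the robot and the scene stay as the last step left them, time stands still between calls to the robot, and variables do not carry over. Pictures are saved under pics/ and viewed, at most 13 in all, crops included, and the job is handed in when it is done.

```bash
ls; mkdir -p pics
```

Run:
```python
from plant import ctrl, vision, get_obs
import cv2
print(get_obs())
for n in ("top","side"):
    s=vision.snapshot(n); cv2.imwrite(f"pics/{n}0.png",s["frame"][:,:,::-1])
    print(n,s["fovy"],s["cx"],s["cy"],s["R"],s["t"])
```

```text
pics
plant.py
{'clock': 0.0, 'joint_pos': array([ 8.36009760e+01,  2.05915571e+01,  6.32238904e-01, -2.18914001e-02,
       -7.01356382e+01, -1.65087968e+01]), 'qvel': array([-0.06300848,  0.04510993, -0.02159855, -0.02088875, -0.01232912,
        0.01353313]), 'tau': array([-2.26786622e-03, -5.82717025e+01,  2.93043870e+01,  6.99736655e+00,
        6.81309117e-03, -1.51407144e-04]), 'tool_pos': array([0.26255819, 0.62133723, 0.25060405]), 'orientation': array([ 1.79903110e+02, -7.25516685e-03, -2.29152702e+01]), 'force': array([-0.30773247, -0.71735069, -0.64765122]), 'moment': array([0.03086011, 0.00311258, 0.06427521]), 'gripper_force': 0.0, 'opening': 0.0878816338648595}
top 52.3079432269725 276.6831477696657 209.0310962306252 [[-0.0226778  -0.99972435  0.00607876]
 [-0.98763228  0.02145913 -0.15531254]
 [ 0.15513928 -0.00952573 -0.98784668]] [0.03083437 0.57951195 1.04116575]
side 52.26117656799709 282.3052838322055 213.02095605545426 [[-0.86929379 -0.4942908  -0.00221669]
 [-0.32271569  0.57093546 -0.75490879]
 [ 0.37441006 -0.65552216 -0.65582604]] [0.51853615 0.26460866 0.69562151]
```

View pics/top0.png

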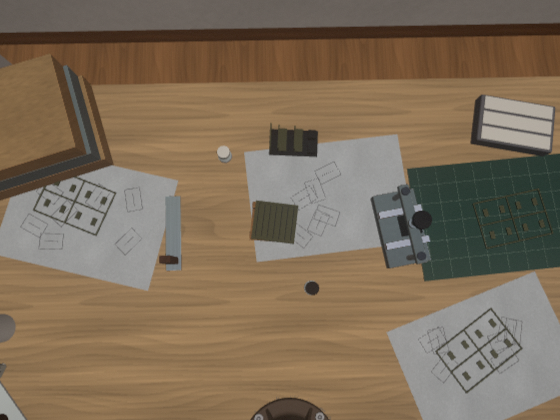

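View pics/side0.png

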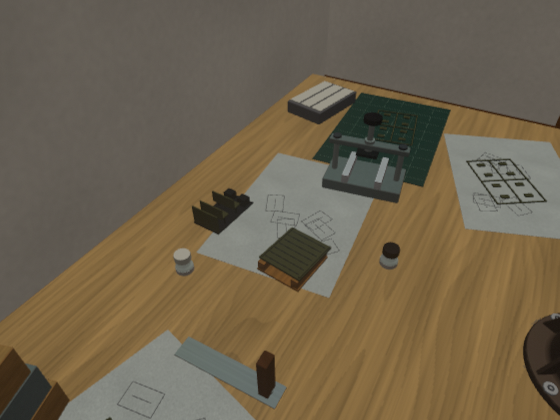

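The top view shows the spatula at (173,233) with its handle at (168,260). The rack with the panel is at (275,222), the press at (400,228) and its knob at (422,220). The jars are at (312,288) and (223,153), and the cabin is at (294,142). The side view agrees with this.

Create h.py:
```python
import numpy as np, cv2
from plant import ctrl, vision, get_obs
def snap(n):
    o=get_obs(); s=vision.snapshot(n)
    f=s["frame"].shape[0]/2/np.tan(np.radians(s["fovy"]/2))
    if "R" in s: Rwc=s["R"].T; c=-Rwc@s["t"]
    else:
        from scipy.spatial.transform import Rotation as Ro
        T=np.eye(4);T[:3,:3]=Ro.from_euler("xyz",o["orientation"],degrees=True).as_matrix();T[:3,3]=o["tool_pos"]
        T=T@s["T_tool_cam"]; Rwc=T[:3,:3]; c=T[:3,3]
    s.update(f=f,Rwc=Rwc,c=c,hsv=cv2.cvtColor(s["frame"],cv2.COLOR_RGB2HSV))
    v,u=np.mgrid[:420,:560]
    d=np.stack([(u-s["cx"])/f,(v-s["cy"])/f,np.ones(u.shape)],-1)@Rwc.T
    s["d"]=d; s["P"]=c+d*s["z_map"][...,None]
    return s
def plane(s,uv,z):   # ray through pixel(s) onto height z
    uv=np.atleast_2d(uv).astype(float)
    d=np.stack([(uv[:,0]-s["cx"])/s["f"],(uv[:,1]-s["cy"])/s["f"],np.ones(len(uv))],-1)@s["Rwc"].T
    return s["c"]+d*((z-s["c"][2])/d[:,2])[:,None]
def blob(mask,near=None):  # largest blob's mask (in box u0,v0,u1,v1)
    m=mask.astype(np.uint8)
    if near: k=np.zeros_like(m);k[near[1]:near[3],near[0]:near[2]]=1;m=m*k
    n,l,st,_=cv2.connectedComponentsWithStats(m)
    return (l==1+np.argmax(st[1:,4])).astype(np.uint8)
def rect(s,m,z): # min-area rectangle of blob cast on plane z: centre, sides, long-side angle
    c=max(cv2.findContours(m,cv2.RETR_EXTERNAL,cv2.CHAIN_APPROX_NONE)[0],key=len)[:,0]
    p=plane(s,c,z)[:,:2]
    b=cv2.boxPoints(cv2.minAreaRect((p*1000).astype(np.float32)))/1000
    e1,e2=b[1]-b[0],b[2]-b[1]
    if np.hypot(*e1)<np.hypot(*e2): e1,e2=e2,e1
    return b.mean(0).round(4),(np.hypot(*e1)+.001).round(4),(np.hypot(*e2)+.001).round(4),np.degrees(np.arctan2(e1[1],e1[0])).round(2)
```

Run:
```python
from h import *
s=snap("top"); P=s["P"]; H=s["hsv"]
for n,(u,v) in dict(blade=(173,230),handle=(166,260),panel=(275,222),rack=(256,240),knob=(422,220),rail1=(390,214),rail2=(396,242),base=(385,225),base2=(395,200),bar=(412,235),jar=(312,288),jarf=(223,152),bench=(200,250),paper=(250,170),post=(405,190)).items():
    print(n,H[v,u],P[v,u].round(3))
big=cv2.resize(s["frame"][150:290,150:440],None,fx=2.7,fy=2.7,interpolation=cv2.INTER_CUBIC)
cv2.imwrite("pics/top1.png",big[:,:,::-1])
```

```text
blade [ 94  16 126] [0.537 0.29  0.002]
handle [ 10 106  70] [0.455 0.284 0.096]
panel [25 60 72] [0.549 0.023 0.029]
rack [ 15  40 141] [0.506 0.073 0.009]
knob [ 0 13 39] [ 0.526 -0.299  0.189]
rail1 [116  21 173] [ 0.56  -0.267  0.054]
rail2 [114  23 180] [ 0.489 -0.277  0.056]
base [ 97  22 103] [ 0.535 -0.258  0.032]
base2 [68 14 73] [ 0.597 -0.284  0.046]
bar [ 93  23 100] [ 0.5   -0.297  0.119]
jar [ 8 61 50] [ 0.381 -0.064  0.05 ]
jarf [ 18  25 182] [0.732 0.153 0.049]
bench [ 16 107 152] [0.483 0.22  0.   ]
paper [ 30   3 155] [0.694 0.087 0.003]
post [111  27  65] [ 0.606 -0.285  0.13 ]
```

View pics/top1.png

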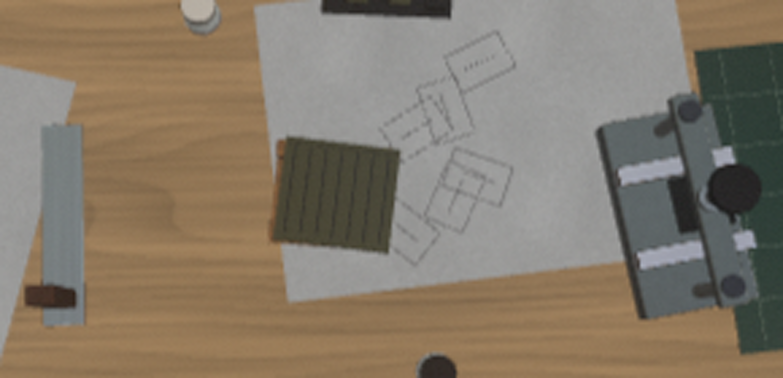

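The crop shows the blade upright on the left, the panel in the middle turned about 5°, and the press on the right turned about 13°. The knob is at crop pixel (733,188).

Run:
```python
from h import *
s=snap("top"); P=s["P"]; h,S,V=[s["hsv"][...,i].astype(int) for i in range(3)]; z=P[...,2]
bl=blob((h>85)&(h<105)&(S>8)&(S<40)&(V>100)&(z<.015),(160,190,186,275)); print("blade",rect(s,bl,.003))
hd=blob((z>.085),(155,250,182,270)); print("handle top",rect(s,hd,.095))
pa=blob((h>19)&(h<35)&(S>35)&(V<100)&(z>.015),(240,190,305,255)); print("panel",rect(s,pa,.034), rect(s,pa,.031))
kn=blob(z>.175,(400,200,440,240)); print("knob",rect(s,kn,.188))
bar=blob((z>.1)&(z<.14),(390,175,440,275)); print("bar",rect(s,bar,.12))
pr=blob((z>.022)&(z<.045),(360,175,440,275)); print("base",rect(s,pr,.030))
for k,b in (("r1",(370,205,440,225)),("r2",(370,230,440,250))):
    r=blob((V>140)&(z>.04)&(z<.075)&(S<50),b); print(k,rect(s,r,.052))
print("jars",rect(s,blob((z>.035),(300,275,325,300)),.048),rect(s,blob((z>.035),(212,142,235,163)),.048))
print("cabin",rect(s,blob((z>.015),(262,120,325,163)),.04))
cv2.imwrite("pics/m.png",(bl+hd+pa+kn+bar+pr)*255)
# side view
s=snap("side"); P=s["P"]; z=P[...,2]; h,S,V=[s["hsv"][...,i].astype(int) for i in range(3)]
print("side knob",rect(s,blob(z>.175,(350,105,395,135)),.188)); 
print("side panel",rect(s,blob((h>19)&(h<35)&(S>35)&(V<100)&(z>.022)&(z<.045),(250,220,340,290)),.034))
print("side handle",rect(s,blob((z>.09),(245,345,285,400)),.095))
print("side blade",rect(s,blob((h>85)&(h<110)&(S>8)&(V>80)&(z<.015),(165,330,295,410)),.003))
```

```text
blade (array([0.5308, 0.29  ], dtype=float32), np.float32(0.1913), np.float32(0.0367), np.float32(2.1))
handle top (array([0.4567, 0.2876], dtype=float32), np.float32(0.0277), np.float32(0.0175), np.float32(88.72))
panel (array([0.5494, 0.0245], dtype=float32), np.float32(0.1091), np.float32(0.099), np.float32(81.65)) (array([0.5498, 0.0245], dtype=float32), np.float32(0.1094), np.float32(0.0993), np.float32(81.65))
knob (array([ 0.5264, -0.2983], dtype=float32), np.float32(0.0434), np.float32(0.0409), np.float32(88.74))
bar (array([ 0.5253, -0.2925], dtype=float32), np.float32(0.1902), np.float32(0.049), np.float32(12.44))
base (array([ 0.5231, -0.2777], dtype=float32), np.float32(0.1902), np.float32(0.0719), np.float32(9.61))
r1 (array([ 0.5629, -0.2693], dtype=float32), np.float32(0.0599), np.float32(0.0159), np.float32(-79.95))
r2 (array([ 0.4838, -0.2828], dtype=float32), np.float32(0.0599), np.float32(0.016), np.float32(-80.1))
jars (array([ 0.3809, -0.0633], dtype=float32), np.float32(0.0331), np.float32(0.0301), np.float32(88.69)) (array([0.7306, 0.1534], dtype=float32), np.float32(0.0358), np.float32(0.032), np.float32(-0.31))
cabin (array([ 0.7653, -0.0409], dtype=float32), np.float32(0.0713), np.float32(0.024), np.float32(-5.31))
side knob (array([ 0.5248, -0.2847], dtype=float32), np.float32(0.062), np.float32(0.0411), np.float32(-68.57))
side panel (array([0.5498, 0.0298], dtype=float32), np.float32(0.1118), np.float32(0.1013), np.float32(81.54))
side handle (array([0.4587, 0.2913], dtype=float32), np.float32(0.0276), np.float32(0.0202), np.float32(-88.43))
side blade (array([0.4384, 0.2758], dtype=float32), np.float32(0.001), np.float32(0.001), np.float32(0.0))
```

Run:
```python
from h import *
s=snap("side"); print(s["c"])
cv2.imwrite("pics/side1.png",cv2.resize(s["frame"][215:300,240:350],None,fx=6,fy=6,interpolation=cv2.INTER_CUBIC)[:,:,::-1])
P=s["P"];z=P[...,2];h,S,V=[s["hsv"][...,i].astype(int) for i in range(3)]
for u,v in ((262,265),(270,268),(280,272),(290,280),(296,282),(310,272)): print(u,v,s["hsv"][v,u],P[v,u].round(3))
```

```text
[0.27570593 0.5612285  0.65711153]
262 265 [ 14 142  61] [0.595 0.083 0.023]
270 268 [ 15 160 102] [0.586 0.069 0.005]
280 272 [ 16 163 108] [0.562 0.07  0.007]
290 280 [ 15 163  91] [0.536 0.076 0.005]
296 282 [ 15 160  91] [0.515 0.091 0.026]
310 272 [ 13 130  57] [0.508 0.045 0.013]
```

View pics/side1.png

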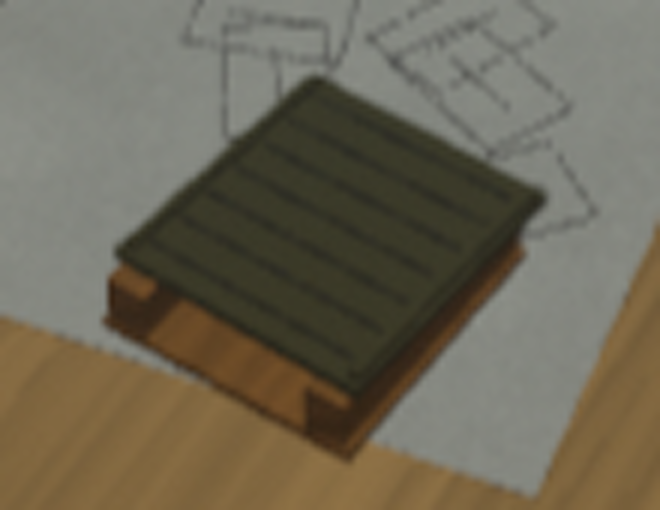

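The crop shows the rack's base corners at (106,322), (350,460) and (525,258), with the slot open towards the camera. The +y end faces the camera.

Run:
```python
from h import *
s=snap("side")
uv=np.array([(106,322),(350,460),(525,258)])/6+np.array([240,215])-.4
A,B,C=plane(s,uv,0)[:,:2]
print(A,B,C,"AB",np.hypot(*(A-B)),np.degrees(np.arctan2(*(A-B)[::-1])),"BC",np.hypot(*(B-C)),np.degrees(np.arctan2(*(B-C)[::-1])),"centre",(A+C)/2)
```

```text
[0.61041081 0.07878634] [0.51051813 0.09008611] [ 0.49917104 -0.01817368] AB 0.10052975861526167 -6.453815955976543 BC 0.10885282919354844 84.0164739656942 centre [0.55479092 0.03030633]
```

Add to h.py:
```python
def need(x,y,z,yaw):  # world TCP target -> row in tool axes
    o=get_obs(); p=o["tool_pos"]; w=o["orientation"][2]; a=np.radians(w)
    d=np.array([x,y])-p[:2]; turn=-((yaw-w+180)%360-180)
    print("t",round(o["clock"],2),"row",round(d@[np.cos(a),np.sin(a)],4),round(d@[np.sin(a),-np.cos(a)],4),round(p[2]-z,4),round(turn,2),"pos",p.round(4),o["orientation"].round(2),"J",o["joint_pos"].round(1))
```

```bash
python3 -c "
from h import *
need(.457,.289,.20,-88)"
```

```text
t 0.35 row 0.3085 0.2308 0.0514 65.09 pos [0.2627 0.6217 0.2514] [179.98  -0.   -22.91] J [ 83.6  20.6   0.7  -0.  -70.1 -16.5]
```

The rows are not in the units I measure in: shifts go in shares of 80 cm and turns go in shares of 360 degrees. I convert before sending: 0.3085 m / 0.8 = 0.3856, 0.2308 m / 0.8 = 0.2885, 65.1 degrees / 360 = 0.1808.

{"method": "drive_effector", "body": {
  "deltas": [
    [[0.3856,0.2885,0.0638,0.1808,0.088],[0.3856,0.2885,0.0638,0.1808,0.088],[0.3856,0.2885,0.0638,0.1808,0.088],[0.3856,0.2885,0.0638,0.1808,0.088],[0.3856,0.2885,0.0638,0.1808,0.088],[0.3856,0.2885,0.0638,0.1808,0.088],[0.3856,0.2885,0.0638,0.1808,0.088],[0.3856,0.2885,0.0638,0.1808,0.088]]
  ]
}}

```text
clock: 1.35
tool_pos: [0.4575, 0.2884, 0.2007]
orientation: [-180.0, 0.0, -88.1]
force: [-0.6, 0.9, 0.3]
opening: 0.0874
gripper_force: 0.0
```

Run:
```python
from h import *
need(.457,.289,.082,-88)
s=snap("wrist"); z=s["P"][...,2]
cv2.imwrite("pics/w0.png",s["frame"][:,:,::-1])
m=blob((z>.085)&(z<.105)); print(rect(s,m,.095))
h,S,V=[s["hsv"][...,i].astype(int) for i in range(3)]
m=blob((h>85)&(h<110)&(S>8)&(V>60)&(abs(z)<.012)); print(rect(s,m,.003))
```

```text
t 1.35 row -0.0006 0.0005 0.1187 -0.06 pos [0.4575 0.2884 0.2007] [-1.7999e+02  1.0000e-02 -8.8060e+01] J [ 53.   10.3 -20.5   0.  -59.2 -51.1]
(array([0.4596, 0.2872], dtype=float32), np.float32(0.0284), np.float32(0.0188), np.float32(-88.07))
(array([0.4384, 0.2756], dtype=float32), np.float32(0.0024), np.float32(0.001), np.float32(137.05))
```

View pics/w0.png

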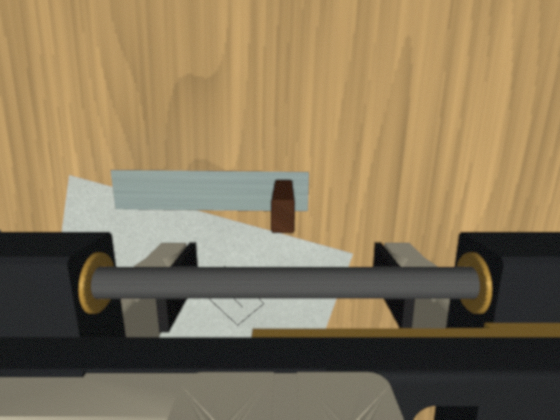

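The wrist view shows the blade at (112–308,190) and the handle top at (283,186), between the open fingers. The measured handle top is 28 × 19 mm, as expected. I'll descend and grip it.

Converted, 0.118 m / 0.8 = 0.1475, -0.0005 m / 0.8 = -0.0006.

{"method": "drive_effector", "body": {
  "deltas": [
    [[0.0013,-0.0006,0.0625,0,0.088],[0.0013,-0.0006,0.125,0,0.088],[0.0013,-0.0006,0.1475,0,0.088],[0.0013,-0.0006,0.1475,0,0.088],[0.0013,-0.0006,0.1475,0,0.0],[0.0013,-0.0006,0.1475,0,0.0],[0.0013,-0.0006,0.1475,0,0.0],[0.0013,-0.0006,0.1475,0,0.0]]
  ]
}}

```text
clock: 2.4
tool_pos: [0.4578, 0.2882, 0.0831]
orientation: [-180.0, 0.0, -88.0]
force: [-0.5, 0.2, 0.1]
opening: 0.0532
gripper_force: 0.0
```

{"method": "drive_effector", "body": {
  "deltas": [
    [[0,0,0,0,0.0],[0,0,0,0,0.0],[0,0,0,0,0.0],[0,0,0,0,0.0]]
  ]
}}

```text
clock: 2.9
tool_pos: [0.4576, 0.2881, 0.0825]
orientation: [-180.0, -0.0, -88.0]
force: [-0.1, 0.1, -2.2]
opening: 0.0176
gripper_force: 30.0
```

```bash
python3 -c "
from h import *
need(.457,.289,.082,-88)"
```

```text
t 2.9 row -0.0009 0.0006 0.0005 -0.01 pos [0.4576 0.2881 0.0825] [-180.     -0.    -88.01] J [ 53.   18.  -28.4   0.  -43.6 -51. ]
```

Converted, -0.08 m / 0.8 = -0.1, -0.06 m / 0.8 = -0.075, 40 degrees / 360 = 0.1111.

{"method": "drive_effector", "body": {
  "deltas": [
    [[0,0,-0.0375,0,0],[0,0,-0.075,0,0],[0,0,-0.1,0,0],[0,0,-0.1,0.0222,0],[0,0,-0.1,0.0444,0],[0,0,-0.1,0.0667,0],[0,0,-0.1,0.0889,0],[0,0,-0.1,0.1111,0]]
  ]
}}

```text
clock: 3.9
tool_pos: [0.4573, 0.2879, 0.1622]
orientation: [180.0, -0.0, -128.3]
force: [-0.1, -0.3, -1.7]
opening: 0.018
gripper_force: 30.0
```

```bash
python3 -c "
from h import *
need(.582,.2707,.1625,173)"
```

```text
t 3.9 row -0.0638 -0.1085 -0.0003 58.72 pos [0.4573 0.2879 0.1622] [ 1.7998e+02 -4.0000e-02 -1.2828e+02] J [ 53.   12.4 -23.4  -0.  -54.3 -91.2]
```

Converted, -0.1085 m / 0.8 = -0.1356, -0.095 m / 0.8 = -0.1188, 58.7 degrees / 360 = 0.1631.

{"method": "drive_effector", "body": {
  "deltas": [
    [[-0.0125,-0.025,0,0.0222,0],[-0.025,-0.0438,0,0.0444,0],[-0.0375,-0.0625,0,0.0667,0],[-0.05,-0.0813,0,0.0889,0],[-0.0625,-0.1,0,0.1111,0],[-0.0725,-0.1188,0,0.1333,0],[-0.0798,-0.1356,0,0.1528,0],[-0.0798,-0.1356,0,0.1631,0]]
  ]
}}

```text
clock: 4.9
tool_pos: [0.5829, 0.271, 0.1617]
orientation: [-180.0, -0.0, 173.1]
force: [-0.0, -0.1, -0.7]
opening: 0.0179
gripper_force: 30.0
```

{"method": "drive_effector", "body": {
  "deltas": [
    [[0,0,0,0,0],[0,0,0,0,0]]
  ]
}}

```text
clock: 5.15
tool_pos: [0.5822, 0.2715, 0.1624]
orientation: [-180.0, -0.0, 173.4]
force: [0.2, -0.5, -1.6]
opening: 0.0178
gripper_force: 30.0
```

Run:
```python
from h import *
need(.582,.2707,.0955,173)
s=snap("side"); cv2.imwrite("pics/side2.png",s["frame"][:,:,::-1])
s=snap("top"); z=s["P"][...,2]; h,S,V=[s["hsv"][...,i].astype(int) for i in range(3)]
m=blob((abs(z-.083)<.012)&(S<45),(150,150,300,280)); print(rect(s,m,.083)); cv2.imwrite("pics/m.png",m*255)
```

```text
t 5.15 row 0.0001 -0.0008 0.0669 0.38 pos [0.5822 0.2715 0.1624] [-1.7999e+02 -2.0000e-02  1.7338e+02] J [  42.4   21.3  -10.4   -0.   -58.3 -139. ]
(array([0.5674, 0.1535], dtype=float32), np.float32(0.1032), np.float32(0.0399), np.float32(83.5))
```

View pics/side2.png

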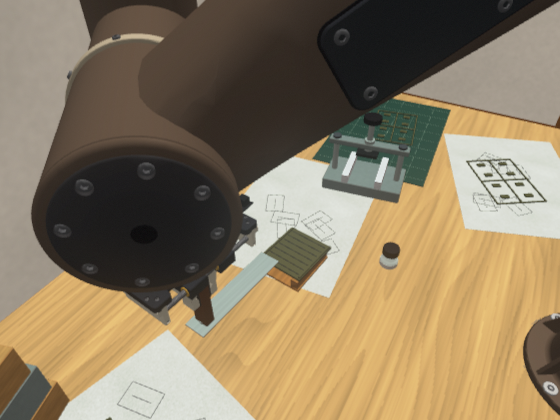

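The blade is level, in line with the rack and just short of it: the tip is near (272,262) and the rack at (297,256). I'll lower to slot height and slide in.

Converted, 0.067 m / 0.8 = 0.0838, 0.066 m / 0.8 = 0.0825.

{"method": "drive_effector", "body": {
  "deltas": [
    [[0.0013,0,0.025,0,0],[0.0025,0,0.05,0,0],[0.0025,0,0.0688,0,0],[0.0025,0,0.0825,0,0],[0.0025,0,0.0838,0,0],[0.0025,0,0.0838,0,0]]
  ]
}}

```text
clock: 6.0
tool_pos: [0.5807, 0.272, 0.096]
orientation: [180.0, 0.0, 173.3]
force: [0.0, -0.6, -0.2]
opening: 0.0176
gripper_force: 30.0
```

{"method": "drive_effector", "body": {
  "deltas": [
    [[0,-0.0188,0,0,0],[0,-0.0375,0,0,0],[0,-0.0563,0,0,0],[0,-0.075,0,0,0],[0,-0.0938,0,0,0],[0,-0.1125,0,0,0],[0,-0.1313,0,0,0],[0,-0.1475,0,0,0]]
  ]
}}

```text
clock: 7.0
tool_pos: [0.5665, 0.1535, 0.0955]
orientation: [-180.0, -0.0, 173.3]
force: [0.1, 0.1, -0.6]
opening: 0.0178
gripper_force: 30.0
```

Run:
```python
from h import *
need(.5647,.1546,.0955,173.4)
s=snap("side"); cv2.imwrite("pics/side3.png",cv2.resize(s["frame"][180:340,180:360],None,fx=4,fy=3.75)[:,:,::-1])
```

```text
t 7.0 row 0.0019 0.0008 0.0 -0.12 pos [0.5665 0.1535 0.0955] [-180.     -0.    173.28] J [  34.2   20.7  -21.8    0.   -47.5 -131. ]
```

View pics/side3.png

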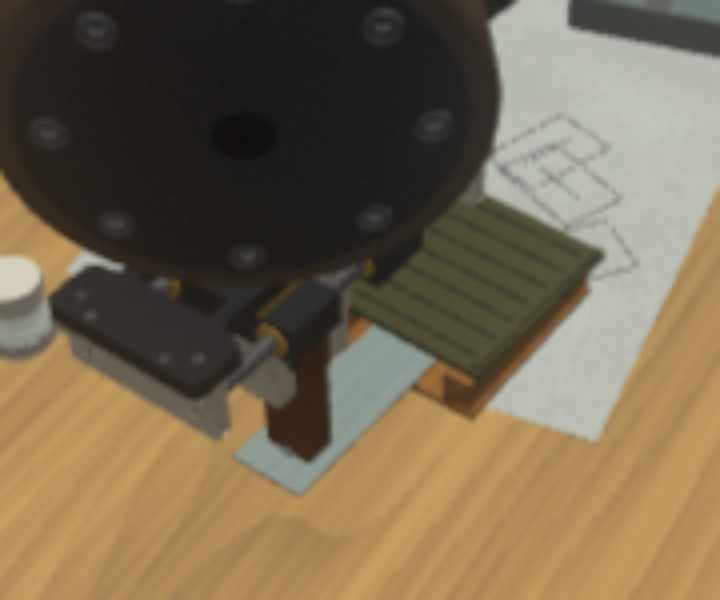

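The blade is under the panel in the slot, near crop (390,350), with no contact force. I'll lift slowly.

Converted, -0.028 m / 0.8 = -0.035, -0.023 m / 0.8 = -0.0288.

{"method": "drive_effector", "body": {
  "deltas": [
    [[0,0,-0.005,0,0],[0,0,-0.0088,0,0],[0,0,-0.0113,0,0],[0,0,-0.0138,0,0],[0,0,-0.0175,0,0],[0,0,-0.0225,0,0],[0,0,-0.0288,0,0],[0,0,-0.035,0,0]]
  ]
}}

```text
clock: 8.05
tool_pos: [0.5666, 0.1546, 0.124]
orientation: [180.0, 0.0, 173.3]
force: [0.8, -1.2, -2.8]
opening: 0.018
gripper_force: 30.0
```

{"method": "drive_effector", "body": {
  "deltas": [
    [[0,0,-0.0075,0,0],[0,0,-0.0163,0,0],[0,0,-0.025,0,0],[0,0,-0.0338,0,0],[0,0,-0.0413,0,0],[0,0,-0.045,0,0],[0,0,-0.045,0,0],[0,0,-0.045,0,0]]
  ]
}}

```text
clock: 9.05
tool_pos: [0.5665, 0.1545, 0.1593]
orientation: [-180.0, -0.0, 173.3]
force: [0.1, 0.3, -2.1]
opening: 0.0181
gripper_force: 30.0
```

Run:
```python
from h import *
need(.5647,.1546,.1595,173.4)
for n in ("top","side"):
    s=snap(n); z=s["P"][...,2]; h,S,V=[s["hsv"][...,i].astype(int) for i in range(3)]
    m=blob((h>19)&(h<38)&(S>35)&(V<110)&(z>.06)&(z<.11),(235,180,345,290) if n=="side" else (220,170,320,270))
    print(n,rect(s,m,.088),z[m>0].mean()); 
    p=s["P"][m>0]; print(np.linalg.lstsq(np.c_[p[:,:2]-p[:,:2].mean(0),np.ones(len(p))],p[:,2],rcond=None)[0])
    cv2.imwrite(f"pics/m_{n}.png",m*255)
    cv2.imwrite(f"pics/{n}4.png",s["frame"][...,::-1])
a=cv2.imread("pics/top4.png")[130:290,150:350];b=cv2.imread("pics/side4.png")[150:310,180:380]
cv2.imwrite("pics/c4.png",cv2.resize(np.hstack([a,b]),(800,320)))
```

```text
t 9.05 row 0.0018 -0.0001 -0.0002 -0.11 pos [0.5665 0.1545 0.1593] [-1.7999e+02 -2.0000e-02  1.7329e+02] J [  34.3   16.7  -17.8   -0.   -55.5 -131. ]
top (array([0.5489, 0.0235], dtype=float32), np.float32(0.1085), np.float32(0.0986), np.float32(81.53)) 0.08599987271611233
[-0.00241814  0.00114199  0.08599987]
side (array([0.5495, 0.0296], dtype=float32), np.float32(0.1121), np.float32(0.1003), np.float32(81.93)) 0.08447995991806284
[-0.00890228 -0.00056651  0.08447996]
```

View pics/c4.png

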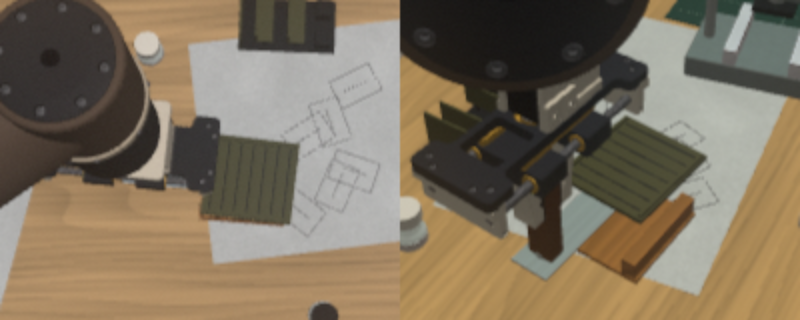

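The panel is carried level on the blade, clear of the rack. I'll take it to the mouth of the press.

```bash
python3 -c "
from h import *
need(.480,-.0425,.1395,-168.3)"
```

```text
t 9.15 row 0.0629 -0.2058 0.0198 -18.41 pos [0.5665 0.1545 0.1593] [-1.7998e+02 -2.0000e-02  1.7329e+02] J [  34.3   16.7  -17.8   -0.   -55.5 -131. ]
```

Converted, -0.103 m / 0.8 = -0.1288, -0.088 m / 0.8 = -0.11, -9.2 degrees / 360 = -0.0256.

{"method": "drive_effector", "body": {
  "deltas": [
    [[0.0025,-0.0075,0,-0.0014,0],[0.0075,-0.0225,0,-0.0044,0],[0.0125,-0.04,0,-0.0081,0],[0.0175,-0.0575,0,-0.0114,0],[0.0225,-0.075,0,-0.015,0],[0.0288,-0.0925,0,-0.0183,0],[0.0338,-0.11,0,-0.0219,0],[0.0388,-0.1288,0,-0.0256,0]]
  ]
}}

```text
clock: 10.15
tool_pos: [0.5233, 0.0549, 0.1597]
orientation: [180.0, 0.0, -177.4]
force: [0.7, 0.1, -2.1]
opening: 0.0179
gripper_force: 30.0
```

```bash
python3 -c "
from h import *
need(.480,-.0425,.1395,-168.3)"
```

```text
t 10.15 row 0.0476 -0.0954 0.0202 -9.14 pos [0.5233 0.0549 0.1597] [ 1.8000e+02  1.0000e-02 -1.7744e+02] J [  27.4   11.3  -25.3   -0.   -53.4 -114.8]
```

Converted, -0.0954 m / 0.8 = -0.1193, -0.091 m / 0.8 = -0.1138, -9.1 degrees / 360 = -0.0253.

{"method": "drive_effector", "body": {
  "deltas": [
    [[0.0075,-0.0163,0,-0.0033,0],[0.0163,-0.0325,0.0025,-0.0069,0],[0.025,-0.05,0.0063,-0.0106,0],[0.0338,-0.0675,0.0113,-0.0142,0],[0.0425,-0.085,0.0163,-0.0178,0],[0.0513,-0.1013,0.0213,-0.0214,0],[0.0563,-0.1138,0.025,-0.0242,0],[0.0595,-0.1193,0.025,-0.0253,0]]
  ]
}}

```text
clock: 11.15
tool_pos: [0.48, -0.0422, 0.1395]
orientation: [-180.0, -0.0, -168.4]
force: [0.3, 0.2, -0.8]
opening: 0.0175
gripper_force: 30.0
```

{"method": "drive_effector", "body": {
  "deltas": [
    [[0,0,0,0,0],[0,0,0,0,0]]
  ]
}}

```text
clock: 11.4
tool_pos: [0.4807, -0.0412, 0.1397]
orientation: [180.0, 0.0, -168.4]
force: [0.1, -0.7, -1.5]
opening: 0.0179
gripper_force: 30.0
```

Run:
```python
from h import *
need(.5026,-.1706,.1395,-168.3)
s=snap("top"); z=s["P"][...,2]; h,S,V=[s["hsv"][...,i].astype(int) for i in range(3)]
m=blob((h>19)&(h<38)&(S>35)&(V<110)&(z>.04)&(z<.09),(300,160,420,290))
print(rect(s,m,.068),z[m>0].mean())
cv2.imwrite("pics/m.png",m*255)
cv2.imwrite("pics/top5.png",cv2.resize(s["frame"][130:290,270:470],(800,600))[...,::-1])
```

```text
t 11.4 row 0.0046 -0.1311 0.0002 -0.1 pos [ 0.4807 -0.0412  0.1397] [ 1.800e+02  3.000e-02 -1.684e+02] J [ 18.5   8.6 -31.9   0.  -49.5 -96.9]
(array([ 0.5051, -0.1706], dtype=float32), np.float32(0.1075), np.float32(0.098), np.float32(-79.91)) 0.06674285303897476
```

View pics/top5.png

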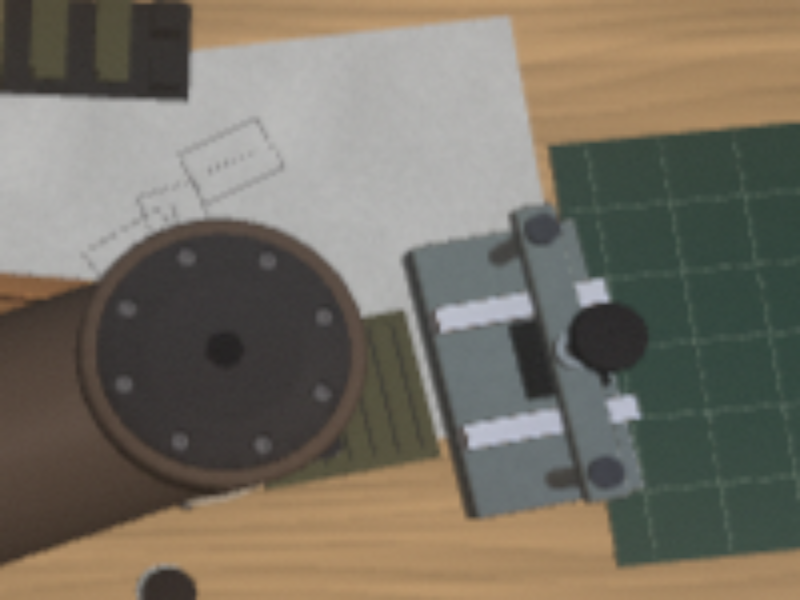

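Advance slowly in 2 calls.

The panel lies square in front of the press at (0.505, −0.171), 100.1°, against the press at 100°. I'll slide it in under the foot.

Converted, -0.072 m / 0.8 = -0.09, -0.062 m / 0.8 = -0.0775.

{"method": "drive_effector", "body": {
  "deltas": [
    [[0.0013,-0.005,0,0,0],[0.0013,-0.015,0,0,0],[0.0025,-0.0275,0,0,0],[0.0025,-0.04,0,0,0],[0.0025,-0.0525,0,0,0],[0.0038,-0.065,0,0,0],[0.0038,-0.0775,0,0,0],[0.0038,-0.09,0,0,0]]
  ]
}}

```text
clock: 12.45
tool_pos: [0.4921, -0.1133, 0.1396]
orientation: [-180.0, 0.0, -168.4]
force: [-0.6, 0.2, -1.4]
opening: 0.0176
gripper_force: 30.0
```

{"method": "drive_effector", "body": {
  "deltas": [
    [[0,-0.0125,0,0,0],[0,-0.025,0,0,0],[0.0013,-0.0375,0,0,0],[0.0013,-0.05,0,0,0],[0.0013,-0.0613,0,0,0],[0.002,-0.07,0,0,0],[0.002,-0.0738,0,0,0],[0.002,-0.0738,0,0,0]]
  ]
}}

```text
clock: 13.45
tool_pos: [0.5022, -0.1709, 0.1395]
orientation: [180.0, -0.0, -168.4]
force: [0.7, -0.1, -2.0]
opening: 0.0177
gripper_force: 30.0
```

Run:
```python
from h import *
need(.5026,-.1706,.1395,-168.4)
s=snap("side")
cv2.imwrite("pics/side6.png",cv2.resize(s["frame"][90:240,260:460],(800,600))[...,::-1])
```

```text
t 13.45 row -0.0005 0.0002 0.0 -0.02 pos [ 0.5022 -0.1709  0.1395] [ 180.     -0.   -168.42] J [  2.4  13.  -26.2  -0.  -50.9 -80.8]
```

View pics/side6.png

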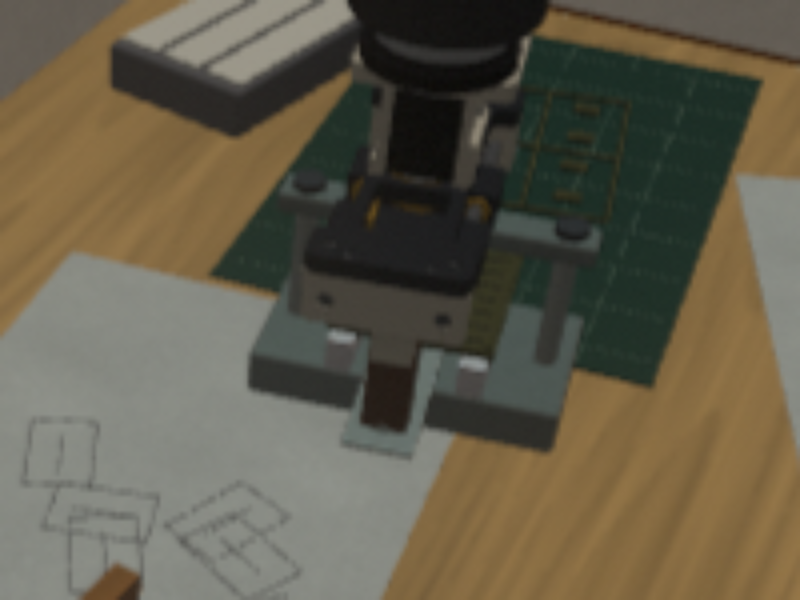

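The blade sits in the slot between the two rails and the panel is under the foot. I'll lower the panel onto the rails, drop the blade a little further and draw it out.

Converted, 0.015 m / 0.8 = 0.0188, 0.013 m / 0.8 = 0.0163.

{"method": "drive_effector", "body": {
  "deltas": [
    [[0,0,0.0038,0,0],[0,0,0.0063,0,0],[0,0,0.0088,0,0],[0,0,0.0113,0,0],[0,0,0.0138,0,0],[0,0,0.0163,0,0],[0,0,0.0188,0,0],[0,0,0.0188,0,0]]
  ]
}}

```text
clock: 14.5
tool_pos: [0.5021, -0.1707, 0.1244]
orientation: [180.0, -0.0, -168.4]
force: [0.4, -0.1, -1.7]
opening: 0.0183
gripper_force: 30.0
```

{"method": "drive_effector", "body": {
  "deltas": [
    [[0,0.0038,0,0,0],[0,0.015,0,0,0],[0,0.0325,0,0,0],[0,0.0525,0,0,0],[0,0.075,0,0,0],[0,0.1,0,0,0],[0,0.125,0,0,0],[0,0.15,0,0,0]]
  ]
}}

```text
clock: 15.5
tool_pos: [0.4777, -0.0517, 0.1247]
orientation: [180.0, 0.0, -168.4]
force: [0.6, 0.8, -1.0]
opening: 0.0178
gripper_force: 30.0
```

{"method": "drive_effector", "body": {
  "deltas": [
    [[0,0.0375,0,0,0],[0,0.075,0,0,0],[0,0.1125,0,0,0],[0,0.15,0,0,0],[0,0.1625,0,0,0],[0,0.1625,0,0,0]]
  ]
}}

```text
clock: 16.25
tool_pos: [0.4517, 0.0749, 0.1247]
orientation: [180.0, 0.0, -168.3]
force: [-0.9, 0.1, -1.1]
opening: 0.0179
gripper_force: 30.0
```

Run:
```python
from h import *
need(.45,.08,.0825,-168.4)
s=snap("top"); z=s["P"][...,2]; h,S,V=[s["hsv"][...,i].astype(int) for i in range(3)]
m=blob((h>19)&(h<38)&(S>35)&(V<110)&(z>.03)&(z<.09),(360,170,450,280)); print(rect(s,m,.06))
cv2.imwrite("pics/top7.png",cv2.resize(s["frame"][130:330,200:470],(800,592))[...,::-1])
```

```text
t 16.25 row 0.0006 0.0053 0.0422 0.11 pos [0.4517 0.0749 0.1247] [ 1.8000e+02  1.0000e-02 -1.6829e+02] J [  34.2    7.4  -35.8    0.   -46.7 -112.5]
(array([ 0.522 , -0.2733], dtype=float32), np.float32(0.0983), np.float32(0.0612), np.float32(10.12))
```

View pics/top7.png

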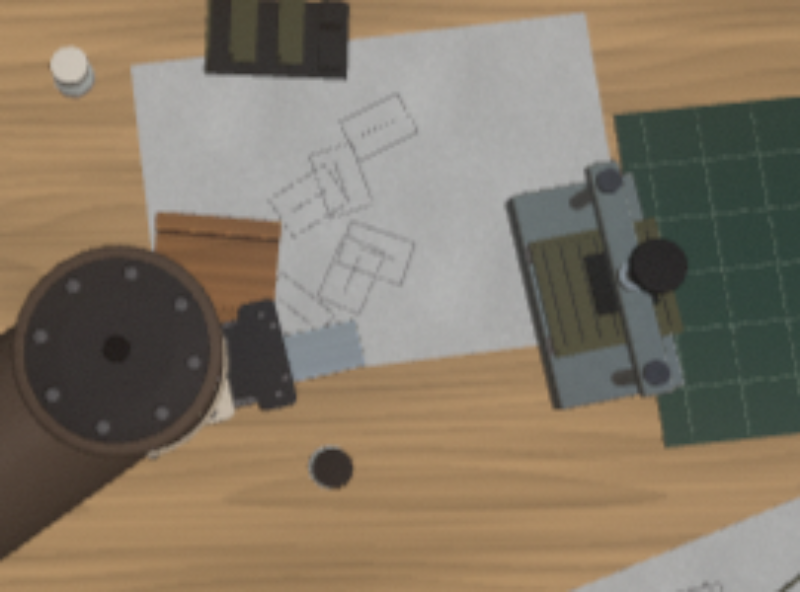

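The floor is on the bed, measured about 2 mm off centre and square, and the blade is out. I'll carry the spatula to open bench at about (0.43, 0.30).

Converted, 0.225 m / 0.8 = 0.2813, 0.09 m / 0.8 = 0.1125.

```bash
python3 -c "
from h import *
need(.43,.30,.0825,-168.3)"
```

```text
t 16.3 row -0.0243 0.2254 0.0421 -0.04 pos [0.4517 0.0743 0.1246] [-180.     -0.   -168.34] J [  34.1    7.5  -35.8    0.   -46.8 -112.5]
```

{"method": "drive_effector", "body": {
  "deltas": [
    [[-0.025,0.05,-0.0125,0,0],[-0.025,0.1125,-0.0125,0,0],[-0.025,0.175,-0.0125,0,0],[-0.025,0.2375,0,0,0],[-0.03,0.2813,0.0063,0,0],[-0.03,0.2813,0.025,0,0],[-0.03,0.2813,0.0375,0,0],[-0.03,0.2813,0.0463,0,0]]
  ]
}}

```text
clock: 17.3
tool_pos: [0.4303, 0.2979, 0.0867]
orientation: [-179.9, -0.1, -168.5]
force: [-0.9, -0.4, -1.0]
opening: 0.0175
gripper_force: 30.0
```

{"method": "drive_effector", "body": {
  "deltas": [
    [[0,0,0.0013,0,0],[0,0,0.0025,0,0]]
  ]
}}

```text
clock: 17.55
tool_pos: [0.4306, 0.2991, 0.0859]
orientation: [180.0, 0.0, -168.4]
force: [0.1, 0.2, -1.0]
opening: 0.018
gripper_force: 30.0
```

```bash
python3 -c "
from h import *
need(.43,.30,.0825,-168.3)"
```

```text
t 17.55 row 0.0004 0.001 0.0034 -0.14 pos [0.4306 0.2991 0.0859] [ 1.7998e+02  3.0000e-02 -1.6844e+02] J [  56.2   16.4  -30.3    0.   -43.3 -134.7]
```

Next: touch down, open, rise.

The rows are not in the units I measure in: shifts go in shares of 80 cm and turns go in shares of 360 degrees. I convert before sending: 0.0035 m / 0.8 = 0.0044, 0.003 m / 0.8 = 0.0038.

{"method": "drive_effector", "body": {
  "deltas": [
    [[0,0,0.0013,0,0],[0,0,0.0025,0,0],[0,0,0.0038,0,0],[0,0,0.0044,0,0],[0,0,0.0044,0,0]]
  ]
}}

```text
clock: 18.18
tool_pos: [0.4303, 0.2995, 0.0824]
orientation: [180.0, 0.0, -168.4]
force: [-2.1, -0.2, 3.4]
opening: 0.0178
gripper_force: 30.0
```

{"method": "drive_effector", "body": {
  "deltas": [
    [[0,0,0,0,0.03],[0,0,0,0,0.06],[0,0,0,0,0.088],[0,0,0,0,0.088],[0,0,0,0,0.088],[0,0,0,0,0.088]]
  ]
}}

```text
clock: 18.92
tool_pos: [0.4303, 0.2994, 0.0821]
orientation: [180.0, 0.0, -168.4]
force: [0.4, 0.7, 0.3]
opening: 0.072
gripper_force: 0.0
```

{"method": "drive_effector", "body": {
  "deltas": [
    [[0,0,-0.025,0,0.088],[0,0,-0.075,0,0.088],[0,0,-0.1375,0,0.088],[0,0,-0.2,0,0.088],[0,0,-0.2125,0,0.0]]
  ]
}}

```text
clock: 19.55
tool_pos: [0.4314, 0.3006, 0.2559]
orientation: [179.8, 0.3, -168.4]
force: [0.3, -0.0, -0.6]
opening: 0.0824
gripper_force: 0.0
```

Run:
```python
from h import *
need(.5268,-.2988,.255,-190)
s=snap("wrist");z=s["P"][...,2]
print(rect(s,blob((z>.085)&(z<.105)),.095))
s=snap("side"); cv2.imwrite("pics/side8.png",s["frame"][...,::-1])
```

```text
t 19.55 row 0.0272 -0.6063 0.0009 21.61 pos [0.4314 0.3006 0.2559] [ 179.78    0.3  -168.39] J [ 5.630e+01  6.000e+00 -1.790e+01  1.000e-01 -6.570e+01 -1.347e+02]
(array([0.4301, 0.298 ], dtype=float32), np.float32(0.0274), np.float32(0.0181), np.float32(11.56))
```

The spatula stands upright: the handle top measures (0.430, 0.298) at z = 95 mm. Now I'll move to the knob with the fingers closed.

Converted, -0.46 m / 0.8 = -0.575, -0.41 m / 0.8 = -0.5125.

{"method": "drive_effector", "body": {
  "deltas": [
    [[0.0038,-0.0625,-0.0125,0,0],[0.0075,-0.1375,-0.0125,0,0],[0.0113,-0.2125,-0.0125,0,0],[0.015,-0.2875,-0.0125,0,0],[0.0188,-0.3625,-0.0125,0,0],[0.0225,-0.4375,-0.0125,0,0],[0.025,-0.5125,-0.0125,0,0],[0.0275,-0.575,-0.0125,0,0]]
  ]
}}

```text
clock: 20.65
tool_pos: [0.5004, -0.1577, 0.2601]
orientation: [180.0, -0.2, -168.5]
force: [1.0, 1.5, -0.4]
opening: 0.0011
gripper_force: 0.0
```

{"method": "drive_effector", "body": {
  "deltas": [
    [[0.0025,-0.0625,0,0,0],[0.005,-0.125,0,0,0],[0.0063,-0.1625,0,0,0],[0.0063,-0.1813,0,0,0],[0.0063,-0.1813,0,0,0],[0.0063,-0.1813,0,0,0]]
  ]
}}

```text
clock: 21.4
tool_pos: [0.5252, -0.2978, 0.2615]
orientation: [180.0, -0.0, -168.4]
force: [-0.1, -0.0, 0.3]
opening: 0.0006
gripper_force: 0.0
```

Run:
```python
from h import *
need(.5268,-.2988,.215,-168.4)
s=snap("wrist");z=s["P"][...,2]
print(rect(s,blob((z>.178)&(z<.2)),.188))
```

```text
t 21.4 row -0.0014 -0.0013 0.0465 0.02 pos [ 0.5252 -0.2978  0.2615] [ 1.7996e+02 -4.0000e-02 -1.6838e+02] J [-11.   13.6  -7.8  -0.  -68.7 -67.3]
(array([ 0.5239, -0.3004], dtype=float32), np.float32(0.0392), np.float32(0.0349), np.float32(56.1))
```

Converted, 0.058 m / 0.8 = 0.0725, 0.053 m / 0.8 = 0.0663.

{"method": "drive_effector", "body": {
  "deltas": [
    [[0,-0.0019,0.025,0,0],[0,-0.0019,0.0438,0,0],[0,-0.0019,0.055,0,0],[0,-0.0019,0.0613,0,0],[0,-0.0019,0.0663,0,0],[0,-0.0019,0.0725,0,0],[0,-0.0019,0.0725,0,0],[0,-0.0019,0.0725,0,0]]
  ]
}}

```text
clock: 22.45
tool_pos: [0.5258, -0.3001, 0.2044]
orientation: [-180.0, 0.0, -168.4]
force: [0.1, 1.9, 3.7]
opening: 0.0005
gripper_force: 1.5
```

```bash
python3 -c "
from h import *
need(.5268,-.2988,.173,-168.4)"
```

```text
t 22.45 row -0.0012 0.0011 0.0314 -0.0 pos [ 0.5258 -0.3001  0.2044] [-1.7999e+02  2.0000e-02 -1.6840e+02] J [-11.2  16.  -12.3  -0.  -61.7 -67.2]
```

Converted, 0.031 m / 0.8 = 0.0388, 0.029 m / 0.8 = 0.0363.

{"method": "drive_effector", "body": {
  "deltas": [
    [[0,0,0.0063,0,0],[0,0,0.0125,0,0],[0,0,0.0188,0,0],[0,0,0.0238,0,0],[0,0,0.0288,0,0],[0,0,0.0325,0,0],[0,0,0.0363,0,0],[0,0,0.0388,0,0]]
  ]
}}

```text
clock: 23.45
tool_pos: [0.526, -0.3003, 0.1736]
orientation: [-180.0, 0.0, -168.4]
force: [-2.2, 3.5, 9.6]
opening: 0.0006
gripper_force: 5.5
```

{"method": "drive_effector", "body": {
  "deltas": [
    [[0,0,0,0,0],[0,0,0,0,0],[0,0,0,0,0],[0,0,0,0,0]]
  ]
}}

```text
clock: 23.95
tool_pos: [0.526, -0.3003, 0.1739]
orientation: [-180.0, 0.0, -168.4]
force: [-2.4, 3.3, 11.0]
opening: 0.0002
gripper_force: 5.3
```

Run:
```python
from h import *
need(.5268,-.2988,.173,-168.4)
a=snap("side"); cv2.imwrite("pics/side9.png",a["frame"][...,::-1])
f=[]
for _ in range(6): f.append(get_obs()["force"][2]); snap("top")
print(np.round(f,1))
```

```text
t 23.95 row -0.001 0.0013 0.0009 0.02 pos [ 0.526  -0.3003  0.1739] [-1.7995e+02  5.0000e-02 -1.6838e+02] J [-11.2  17.5 -14.5   0.  -57.9 -67.2]
[10.2 10.3 10.2 11.7 10.5 10.2]
```

View pics/side9.png

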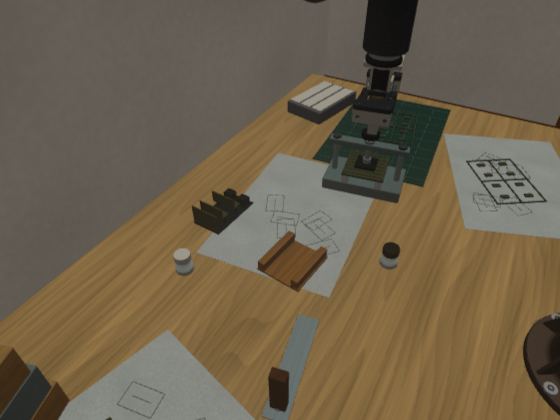

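The foot clamps the floor near (367,162), the spatula stands flat at (290,365), and the jars and cabin are where they were. The push force of about 10.5 N suggests 38–39 mm of travel, so I'll add 1 mm and hand in.

Converted, 0.001 m / 0.8 = 0.0013.

{"method": "drive_effector", "body": {
  "deltas": [
    [[0,0,0.0013,0,0],[0,0,0.0013,0,0],[0,0,0.0013,0,0],[0,0,0.0013,0,0],[0,0,0.0013,0,0],[0,0,0.0013,0,0]]
  ]
}}

```text
clock: 25.05
tool_pos: [0.526, -0.3003, 0.173]
orientation: [-180.0, 0.0, -168.4]
force: [-2.3, 3.9, 11.2]
opening: 0.0001
gripper_force: 5.6
```

```bash
python3 -c "
from plant import ctrl, vision, get_obs
print(ctrl.close_job())"
```

```text
the job is handed in; nothing more can be done
None
```

I handed the job in at 25 s with the floor clamped about 2 mm off centre on the press bed, the knob held about 40 mm down at 11 N, the spatula standing flat on the open bench, and the jars and cabin untouched; the hand-in returned no verdict.

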